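Uncover and set the pattern projector

TASK

The pattern projector is lying lens-up on the repair bench for a test. Swing its black lens cover all the way open, then turn the outer (zoom) ring until its white pointer line stands on the raised white index bar beside it, and after that turn the inner (focus) ring until its pointer stands on its own index bar. Leave both pointers on their bars and the cover open, and do not shift or knock over the other things on and around the projector.

Things in the scene. Friction and masses are not known exactly. Their poses are not given: they have to be found in the camera images.
- projector: the projector housing, a grey box 220 x 220 x 80 mm fixed to the table, lens facing up; origin at the centre of its underside on the table, z up, its x and y axes along its sides. The two rings lie flat on its top face and turn about the vertical line through this origin. Flat top face at 80 mm; a fixed grey collar (radius 50 to 62 mm, top at 84 mm) lies between the rings; the lens itself (radius 19 mm, up to 96 mm high) is in the middle
- shutter_hinge (a point): the upright hinge line of the lens cover, on a post at the projector's corner (+95, +95 mm in the projector's x, y), at the height of the cover's underside, 124 mm above the table
- shutter_stud (a point): centre of the steel stud (16 mm diameter, 27 mm tall) that stands up from the middle of the cover's disc, 134 mm from the hinge. The cover is a black arm 18 mm wide with a disc of 60 mm diameter, its underside at 124 mm and its top face at 129 mm above the table; the stud runs from 129 to 156 mm and this point is 142 mm above the table. The cover swings above the rings' pins
- shutter (a joint): angle of the cover, rad: 0 = disc over the lens, grows clockwise seen from above to its stop at 1.7 (disc beyond the projector's +y side). Stiff friction hinge, about 1.5 N at the stud; stays where it is left
- zoom_pin (a point): on the upright steel pin (10 mm diameter) of the outer, zoom ring, 76 mm from the ring axis. The ring is a black disc of 87 mm radius, top at 83 mm; the pin runs from 83 to 114 mm above the table and this point is at 98 mm. The ring turns both ways, within 2.3 rad either side of the projector's -x direction; friction of about 2 N at the pin holds it where it is left
- zoom_pointer (a point): where the white pointer line (5 mm wide) on the zoom ring points: on that line carried on beyond the ring's rim to 98 mm from the axis, in line with axis and pin, 83 mm above the table; it meets zoom_index when the ring is set
- zoom_index (a point): centre of the top of the zoom ring's index bar: a raised white bar 16 mm long, 5 mm wide and 3 mm high, pointing at the ring axis, on the housing's top face just outside the zoom ring, 98 mm from the axis on the projector's +y or -y side (it varies; the opposite side has a flat round steel screw head, which is no index), 83 mm above the table
- focus_pin (a point): on the upright steel pin (8 mm diameter) of the inner, focus ring, 38 mm from the ring axis. The ring is a black knurled disc of 48 mm radius, top at 90 mm; the pin runs from 90 to 116 mm above the table and this point is at 102 mm. The ring turns both ways, within 2.3 rad either side of the projector's -x direction; friction of about 2.4 N at the pin holds it where it is left. The two rings turn independently
- focus_pointer (a point): where the white pointer line (4 mm wide) on the focus ring points: on that line carried on beyond the ring's rim to 55.5 mm from the axis, in line with axis and pin, 87 mm above the table; it meets focus_index when the ring is set
- focus_index (a point): centre of the top of the focus ring's index bar: a raised white bar 11 mm long, 4 mm wide and 3 mm high, pointing at the ring axis, on the grey collar just outside the focus ring, 55.5 mm from the axis on the projector's +y or -y side (it varies; the opposite side has a flat round steel screw head), 87 mm above the table
- lantern: bystander: round copper lantern, 116 mm wide, 128 mm tall, standing beyond the projector (+x side)
- bulb_stand: bystander: glass bulb on a black round foot, 64 mm wide, 104 mm tall, on the projector's -y side
- pliers: bystander: pliers about 145 mm long lying flat, 16 mm high, on the projector's +y side, below the height of the open cover
- screwdriver: bystander: screwdriver lying on the table at the projector's +y side
- jar: bystander: glass jar with metal lid, 58 mm wide, 75 mm tall, beyond the projector
- glue_bottle: bystander: white bottle, 38 mm wide, 100 mm tall, on the projector's -y side
- canister: bystander: small black canister, 26 mm wide, 27 mm tall, standing on the projector's top at its +x -y corner
- socket_bit: bystander: small steel socket, 22 mm wide, 24 mm tall, standing on the projector's top at its -x -y corner
- zoom_ring (a joint): angle of the zoom ring, rad: 0 = pin on the projector's -x side, grows counter-clockwise seen from above
- focus_ring (a joint): angle of the focus ring, rad: 0 = pin on the projector's -x side, grows counter-clockwise seen from above

How it is judged:
On the way, in this order (a step that is already met when the one before it is completed fails the run):
1. the lens cover is swung open (value of joint shutter above 1.45 rad), for 0.2 s.
2. the zoom ring's pointer stands on its index bar and is at rest (value of joint shutter above 1.45 rad and horizontal distance between zoom_pointer and zoom_index below 0.006 m and velocity of joint zoom_ring between -0.05 and 0.05 rad/s), for 0.3 s.
3. the focus ring's pointer stands on its index bar, the zoom ring still on its own (value of joint shutter above 1.45 rad and horizontal distance between zoom_pointer and zoom_index below 0.006 m and horizontal distance between focus_pointer and focus_index below 0.004 m), for 0.3 s.
At the end, for the whole second after the job is handed in: The cover is open by more than 1.45 rad (of 1.7), the zoom pointer's line passes within 6 mm of the middle of its index bar (about 3.5 degrees) and the focus pointer's within 4 mm of the middle of its bar (about 4 degrees) (all of step 3); the robot touches nothing.
It fails at once if a bystander is shifted by more than 25 mm (distance of any of lantern, bulb_stand, pliers, screwdriver, jar, glue_bottle, canister, socket_bit from where it was at the start of the episode above 0.025 m).
It fails at once if a standing bystander is tipped over (angle between any of lantern, bulb_stand, jar, glue_bottle, canister, socket_bit's own z axis and vertical above 0.5 rad).
It also fails if it takes over 67 s, if anything falls off the work surface, if the arm or the gripper's body presses on something with over 40 N, if the wrist force passes 120 N, or if a joint passes its speed limit or range.

ROBOT

A 6-joint arm with a two-finger parallel gripper is mounted at the origin on the work surface. World frame = base frame: x ahead of the robot, y to its left, z up, the work surface at z = 0. Lengths are in m, angles in rad, forces in N, time in s.
With the tool pointing down it reaches from about 0.15 to 0.775 m from the base axis. Payload 6.1 kg.
Tool frame: the origin (TCP) lies between the finger pads; the fingertips stand 11 mm ahead of it and the grasp point (between the pads) lies 8 mm behind it (manip.tips_ahead is the distance from the TCP to the fingertips, in m); z points along the fingers, y is the line along which they close (so a half turn about z gives the same grasp; the last joint's range is limited). The gripper opens to 85 mm and grips with 20 to 120 N. Pads are 22 mm wide; open, the fingers measure 114 mm over their backs; the gripper's body (76 mm by 85 mm) begins 54 mm behind the grasp point. The pads swing forward as they close: fully open they stand 13 mm farther back than shut.
Start: joints at [1.25, 0.126, -0.04, 1.405, 0, 1.571], TCP at [0.166, 0.498, 0.242] pointing down, gripper open.
Joint ranges: [-2.72, 2.72], [-0.95, 1.95], [-1.27, 1.35], [-1.78, 2.02], [-1.46, 1.47], [-3.14, 3.14]. Speed limits (rad/s): [2.39, 2.39, 3.01, 3.14, 3.14, 3.14].

INTERFACE

Orientations are given as a unit quaternion [w, x, y, z].
In Python, from rig import manip gives the robot as it stands.
- The arm moves only by the tool send_rows, never from a script. Its argument "motion" is a list of rows, each a list of 3 entries, a list of its own where there are three numbers: the shift along the tool's x, y, z as a fraction of full scale, then the turn, a rotation vector about the tool's x, y, z as a fraction of full scale, then the gripper's target within -1 to 1 (fully open at 1, half-way at 0, shut at -1). A call has 1 to 12 rows; each row shifts and turns the commanded pose from where the row before left it, along the tool's axes as they then stand; what a row does not reach is not made up. Full scale, the value 1, is 60 mm for a shift and 0.5 rad for a turn. A row lasts 1/8 s, in which the tool goes at most 62.5 mm and 10.7 degrees, less where a joint would pass 70% of its speed; a pose out of reach is approached as far as the arm can. A call with a number of a shift or a turn outside -1 to 1 is refused whole. A call with a gripper value outside its range is refused whole. The fingers move at their own pace and stop on an object; "grip_force" is the grip in N (left out, the last holds). Time passes only in rows, so rows that do not move let the fingers close. It gives the time, the measured TCP pose, the force, the opening and the grip force at its end, in the units of the state.
- manip.read_state(): the state, without advancing time (a new reading comes with each control period).
- manip.camera(name): name is "scene" or "side" or "wrist"; returns a dict with "color" (384x512x3 uint8, red, green, blue), "range_z" (384x512 float32, m along the optical axis (not along the pixel's ray), 0 where there is no reading), "fx", "fy", "cx", "cy" (pixels), "R" (3x3) and "t" (3): a world point X has camera coordinates R X + t; the wrist camera has in their place "hand_eye" (4x4, takes a point from camera to tool coordinates, whose origin is the TCP and whose axes are the flange's). Camera axes: x right, y down, z forward; pixel columns grow to the right and rows downward; lengths in m; the calibration is good to about 2 mm. A picture is of the moment at which its call begins: read the wrist's pose just before it.
- manip.finish_job(): hands the job in; it is judged then, once.
The state is a dict: "time": time; "joint_pos": joint angles; "qvel": joint speeds; "tau": joint torques, N m; "position": TCP position; "ee_rot": TCP orientation; "contact_force": force on the tool from outside, world axes, zero at the start; "wrist_torque": the same for the moment, N m; "gripper_width": finger opening in m; "finger_force": force on a finger pad.
Only numpy, scipy, OpenCV 4.12 (cv2) and the standard library are available. Lean on these libraries where they do the work, as an engineer would, in place of code of your own. Each camera call takes 0.05 s, during which the arm holds its last target. There are 200 camera calls.

## Working session

There is one attempt and no reset: what is moved stays moved. The work goes in short steps, Python scripts to look and compute and a tool call to move; the robot and the scene stay as the last step left them, time stands still between calls to the robot, and variables do not carry over. Pictures are saved under pics/ and viewed, at most 10 in all, crops included, and the job is handed in when it is done.

Besides the shell and the picture viewer there is one more tool, called after ">>>" by a JSON object that holds its "method" and its "body", one argument or row to a line. send_rows: Moves the arm, as the interface text tells. Its arguments: {"type":"object","properties":{"motion":{"type":"array"},"grip_force":{"type":"number"}},"required":["motion"]}

```bash
mkdir -p pics; ls
cat > look.py <<'E'
import numpy as np, cv2, sys
from rig import manip
def save(name,fn):
    c=manip.camera(name); cv2.imwrite('pics/'+fn,cv2.cvtColor(c['color'],cv2.COLOR_RGB2BGR)); np.savez('pics/'+fn[:-4]+'.npz',**c); return c
def ray_plane(c,u,v,z):
    R=c['R'];t=c['t'];d=R.T@np.array([(u-c['cx'])/c['fx'],(v-c['cy'])/c['fy'],1.]);o=-R.T@t
    return o+d*(z-o[2])/d[2]
E
python3 - <<'E'
from look import *
a=save('scene','s0.png');b=save('side','d0.png')
cv2.imwrite('pics/sd0.png',np.vstack([cv2.imread('pics/s0.png'),cv2.imread('pics/d0.png')])[:, :])
for c in(a,b): print(-c['R'].T@c['t'],c['R'][2],c['fx'])
s=manip.read_state();print(s['time'],s['position'],s['ee_rot'],s['gripper_width'])
E
```

```text
pics
[1.1156202  0.15014272 0.90932243] [-0.58448711 -0.11822186 -0.8027443 ] 450.4493917773607
[ 0.47920223 -0.72054524  0.57198425] [ 0.09620652  0.84202123 -0.53079615] 407.23455741103044
0.1 [0.16543206 0.49787064 0.24160446] [-9.82049721e-05  1.59703589e-01  9.87164741e-01 -7.26252903e-04] 0.08539023368228991
```

View pics/s0.png

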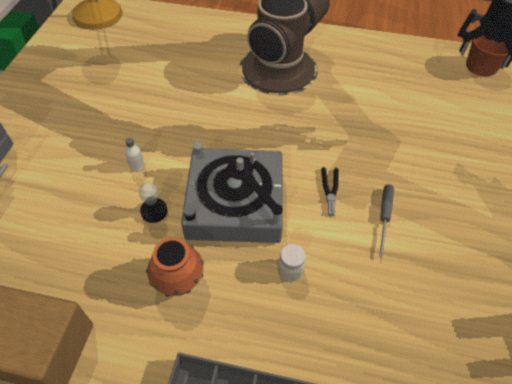

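View pics/d0.png

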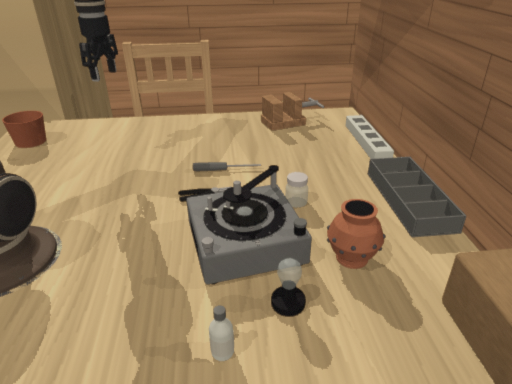

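The scene view shows the projector at about (235,195), with the cover arm running from (278,210) towards the lens. The side view shows it at (248,225), with the canister at (300,228) and the socket at (208,243). Next I'll fit the housing pose from depth and enlarge the crops.

```bash
cat >> look.py <<'E'
def cloud(c):
    z=c['range_z'];v,u=np.mgrid[:384,:512];P=np.stack([(u-c['cx'])/c['fx']*z,(v-c['cy'])/c['fy']*z,z],-1)
    W=(P-c['t'])@c['R']; W[z==0]=np.nan; return W
E
python3 - <<'E'
from look import *
a=dict(np.load('pics/s0.npz'));b=dict(np.load('pics/d0.npz'))
pts=[]
for c,box in((a,(170,130,300,260)),(b,(170,150,330,300))):
    W=cloud(c);m=np.zeros((384,512),bool);m[box[1]:box[3],box[0]:box[2]]=1
    k=m&(W[...,2]>.072)&(W[...,2]<.094); p=W[k][:,:2].astype(np.float32)
    n,l,s,_=cv2.connectedComponentsWithStats(k.astype(np.uint8));k=l==1+np.argmax(s[1:,4]);p=W[k][:,:2].astype(np.float32)
    print('rect',cv2.minAreaRect(p),len(p),np.median(W[k][:,2]))
    k=m&(W[...,2]>.122)&(W[...,2]<.134);print('cover pts',k.sum(),np.round(W[k][::8],3).tolist()[:14])
    k=m&(W[...,2]>.14);print('stud pts',k.sum(),np.round(W[k][::4],3).tolist()[:10])
A=cv2.imread('pics/s0.png')[140:250,175:295];B=cv2.imread('pics/d0.png')[160:290,175:325]
A=cv2.resize(A,(480,440),interpolation=2);B=cv2.resize(B,None,fx=2.1,fy=2.1,interpolation=2)
o=np.zeros((440,480+B.shape[1],3),np.uint8);o[:,:480]=A;o[:B.shape[0],480:]=B
cv2.imwrite('pics/crop0.png',o);print(o.shape)
E
```

```text
rect ((0.5250822305679321, -0.011840865015983582), (0.22219844162464142, 0.2201170176267624), 9.971689224243164) 6324 0.0830947332426448
cover pts 1177 [[0.487, -0.02, 0.13], [0.49, -0.017, 0.131], [0.493, -0.021, 0.131], [0.487, 0.014, 0.132], [0.49, 0.006, 0.13], [0.501, -0.023, 0.133], [0.491, 0.011, 0.13], [0.504, -0.023, 0.132], [0.495, 0.009, 0.13], [0.507, -0.024, 0.132], [0.499, 0.008, 0.131], [0.512, -0.03, 0.133], [0.507, -0.013, 0.132], [0.498, 0.019, 0.129]]
stud pts 67 [[0.501, -0.003, 0.155], [0.506, -0.001, 0.157], [0.509, -0.005, 0.156], [0.507, 0.003, 0.156], [0.511, -0.002, 0.157], [0.509, 0.006, 0.156], [0.515, -0.002, 0.158], [0.512, 0.007, 0.156], [0.517, -0.001, 0.157], [0.513, 0.007, 0.154]]
rect ((0.5245476961135864, -0.01276320219039917), (0.21902860701084137, 0.22142291069030762), 9.863846778869629) 5811 0.08070829479550959
cover pts 623 [[0.596, 0.109, 0.13], [0.596, 0.104, 0.131], [0.593, 0.099, 0.131], [0.611, 0.097, 0.131], [0.605, 0.091, 0.131], [0.596, 0.088, 0.131], [0.585, 0.09, 0.128], [0.603, 0.089, 0.128], [0.586, 0.086, 0.128], [0.605, 0.087, 0.126], [0.588, 0.081, 0.128], [0.574, 0.077, 0.129], [0.592, 0.076, 0.128], [0.578, 0.073, 0.128]]
stud pts 68 [[0.507, 0.003, 0.155], [0.515, 0.003, 0.154], [0.509, -0.003, 0.156], [0.517, -0.002, 0.154], [0.509, -0.007, 0.156], [0.517, -0.005, 0.154], [0.509, -0.007, 0.153], [0.517, -0.006, 0.152], [0.509, -0.008, 0.152], [0.517, -0.007, 0.151]]
(440, 795, 3)
```

View pics/crop0.png

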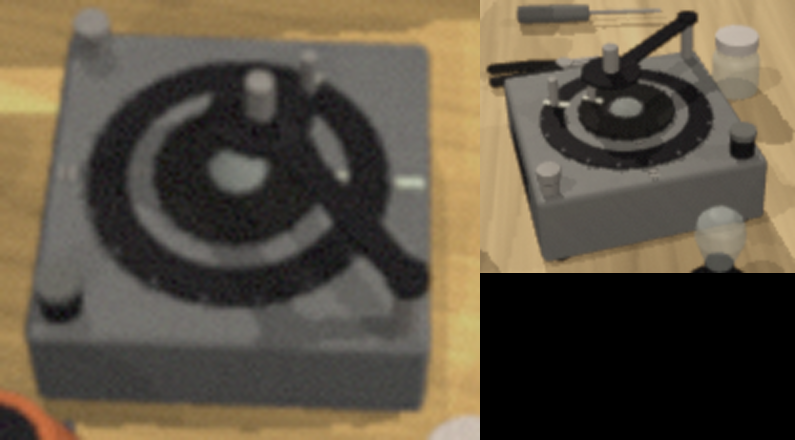

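>>> {"method": "send_rows", "body": {
  "motion": [
    [[-0.73,-0.55,0],[0,0,0],0],
    [[-0.73,-0.55,0],[0,0,0],0],
    [[-0.73,-0.55,0],[0,0,0],0],
    [[-0.73,-0.55,0],[0,0,0],0],
    [[-0.73,-0.55,0],[0,0,0],0],
    [[-0.73,-0.55,0],[0,0,0],0],
    [[-0.73,-0.55,0],[0,0,0],0],
    [[-0.73,-0.55,0],[0,0,0],0],
    [[-0.73,-0.55,0],[0,0,0],0],
    [[-0.73,-0.55,0],[0,0,0],0],
    [[-0.73,-0.55,0],[0,0,0],0],
    [[0,0,0],[0,0,0],0]
  ]
}}

```text
time: 1.6
position: [0.5095, -0.001, 0.2411]
ee_rot: [-0.001, 0.162, 0.987, -0.0]
contact_force: [-0.4, 0.5, -0.4]
gripper_width: 0.0429
finger_force: 0.0
```

```bash
cat >> look.py <<'E'
from scipy.spatial.transform import Rotation as Ro
def pose():
    s=manip.read_state();q=np.array(s['ee_rot']);return np.array(s['position']),Ro.from_quat(q[[1,2,3,0]]).as_matrix(),s
def wrist(fn):
    p,R,s=pose();c=manip.camera('wrist');cv2.imwrite('pics/'+fn,cv2.cvtColor(c['color'],cv2.COLOR_RGB2BGR))
    T=np.eye(4);T[:3,:3]=R;T[:3,3]=p;M=np.linalg.inv(T@c['hand_eye']);c['R'],c['t']=M[:3,:3],M[:3,3];np.savez('pics/'+fn[:-4]+'.npz',**c);return c
def to(*pts):  # successive shifts in tool units from the measured pose, with in-plane tool y angle
    p,R,s=pose();print('t',round(s['time'],2),'p',p.round(4),'yaw_y',np.degrees(np.arctan2(R[1,1],R[0,1])).round(1),'F',np.round(s['contact_force'],1),'w',round(s['gripper_width'],4))
    for q in pts:
        d=R.T@(np.array(q)-p)/.06;print('  ',np.round(q,4),'->',d.round(3),'norm',np.linalg.norm(d).round(2));p=np.array(q)
Y=np.radians(9.9);C=np.array([.525,-.0123]);RY=np.array([[np.cos(Y),-np.sin(Y)],[np.sin(Y),np.cos(Y)]])
def w2p(P): return (np.asarray(P)[...,:2]-C)@RY
def p2w(P): return np.asarray(P)@RY.T+C
E
python3 - <<'E'
from look import *
a=dict(np.load('pics/s0.npz'));print('zoompin',w2p(ray_plane(a,252,159,.104)),'zidx',w2p(ray_plane(a,175+408/4,140+182/4,.083)),'fidx',w2p(ray_plane(a,175+342/4,140+175/4,.087)))
c=wrist('w1.png');W=cloud(c);k=(W[...,2]>.148)&(W[...,2]<.165)&(abs(W[...,0]-.51)<.05)&(abs(W[...,1])<.05)
print('stud top',k.sum(),np.nanmedian(W[k],0), W[k].min(0),W[k].max(0))
to([.511,0,.2],[.511,0,.146])
E
```

```text
zoompin [-0.05961458  0.03882809] zidx [-0.0013088   0.09833466] fidx [-0.00159521  0.06059676]
stud top 433 [ 5.08384755e-01 -3.78670947e-04  1.55013534e-01] [ 0.50154194 -0.00830147  0.14814019] [0.5172699  0.00701232 0.15713661]
t 1.65 p [5.086e-01 4.000e-04 2.414e-01] yaw_y 71.4 F [ 0.2  0.6 -0.2] w 0.0428
   [0.511 0.    0.2  ] -> [-0.041  0.007  0.69 ] norm 0.69
   [0.511 0.    0.146] -> [-0.002  0.     0.9  ] norm 0.9
```

View pics/w1.png

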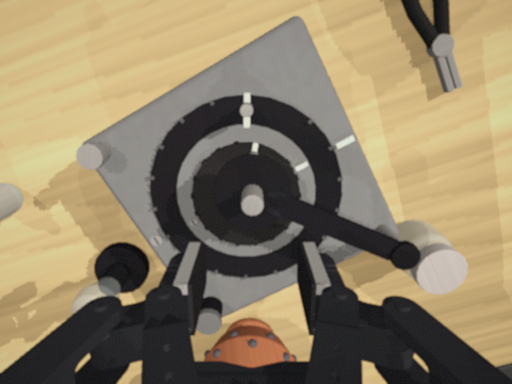

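The wrist view shows the stud at (252,202), the zoom pin at (247,110) and the focus pointer at (255,148). The zoom bar is at (345,143) and the focus bar at (301,166), so both are on +y. Next I'll descend and grip the stud.

>>> {"method": "send_rows", "body": {
  "motion": [
    [[0,0,0.78],[0,0,0],0],
    [[0,0,0.78],[0,0,0],0],
    [[0,0,0],[0,0,0],-0.5],
    [[0,0,0],[0,0,0],-1],
    [[0,0,0],[0,0,0],-1],
    [[0,0,0],[0,0,0],-1]
  ],
  "grip_force": 20
}}

```text
time: 2.4
position: [0.5058, 0.0009, 0.1485]
ee_rot: [-0.003, 0.16, 0.987, -0.002]
contact_force: [-4.4, -4.9, -12.6]
gripper_width: 0.0147
finger_force: 22.2
```

Run:
```python
from look import *
h=p2w([.095,.095]);p,R,s=pose();v=p[:2]-h;r=np.linalg.norm(v);a0=np.arctan2(v[1],v[0]);ref=np.arctan2(*( (C-h)[::-1]))
print('hinge',h,'r',r,'shutter now',ref-a0, 'F',s['finger_force'])
a1=ref-1.67
n=10;to(*[[*(h+(.134+(r-.134)*(1-i/n))*np.array([np.cos(a),np.sin(a)])),p[2]] for i,a in zip(range(1,n+1),a0+(a1-a0)*np.arange(1,n+1)/n)])
```

```text
hinge [0.60225212 0.09761865] r 0.13661325052411244 shutter now 0.17164569241657102 F 22.176482677459717
t 2.4 p [0.5058 0.0009 0.1485] yaw_y 71.6 F [ -4.4  -4.9 -12.6] w 0.0147
   [0.4926 0.0166 0.1485] -> [0.29  0.178 0.   ] norm 0.34
   [0.482  0.0339 0.1485] -> [0.26  0.219 0.   ] norm 0.34
   [0.4741 0.0527 0.1485] -> [ 0.224  0.255 -0.   ] norm 0.34
   [0.4691 0.0724 0.1485] -> [ 0.183  0.285 -0.001] norm 0.34
   [0.467  0.0926 0.1485] -> [ 0.138  0.309 -0.001] norm 0.34
   [0.4681 0.1128 0.1485] -> [ 0.09   0.325 -0.001] norm 0.34
   [0.4721 0.1326 0.1485] -> [ 0.041  0.334 -0.001] norm 0.34
   [0.479  0.1515 0.1485] -> [-0.01   0.336 -0.002] norm 0.34
   [0.4886 0.1692 0.1485] -> [-0.06   0.33  -0.002] norm 0.34
   [0.5008 0.1851 0.1485] -> [-0.108  0.317 -0.002] norm 0.33
```

>>> {"method": "send_rows", "body": {
  "motion": [
    [[0.29,0.18,0],[0,0,0],-1],
    [[0.26,0.22,0],[0,0,0],-1],
    [[0.22,0.255,0],[0,0,0],-1],
    [[0.18,0.285,0],[0,0,0],-1],
    [[0.14,0.31,0],[0,0,0],-1],
    [[0,0,0],[0,0,0],-1]
  ]
}}

```text
time: 3.15
position: [0.4633, 0.0946, 0.1485]
ee_rot: [-0.006, 0.158, 0.987, -0.001]
contact_force: [-20.2, 0.5, -2.0]
gripper_width: 0.0149
finger_force: 22.9
```

Run:
```python
from look import *
h=p2w([.095,.095]);p,R,s=pose();v=p[:2]-h;r=np.linalg.norm(v);a0=np.arctan2(v[1],v[0])%(2*np.pi);ref=np.arctan2(*( (C-h)[::-1]))%(2*np.pi)
print('r',r,'shutter now',ref-a0, 'F',s['finger_force'])
a1=ref-1.67
n=5;to(*[[*(h+.134*np.array([np.cos(a),np.sin(a)])),p[2]] for a in a0+(a1-a0)*np.arange(1,n+1)/n])
```

```text
r 0.13895249143716557 shutter now 0.93653975876695 F 22.86857396364212
t 3.15 p [0.4633 0.0946 0.1485] yaw_y 71.8 F [-20.2   0.5  -2. ] w 0.0149
   [0.4693 0.1143 0.1485] -> [ 0.008  0.343 -0.001] norm 0.34
   [0.4732 0.1336 0.1485] -> [ 0.039  0.325 -0.001] norm 0.33
   [0.4798 0.1521 0.1485] -> [-0.009  0.327 -0.001] norm 0.33
   [0.4891 0.1694 0.1485] -> [-0.057  0.322 -0.002] norm 0.33
   [0.5008 0.1851 0.1485] -> [-0.103  0.311 -0.002] norm 0.33
```

>>> {"method": "send_rows", "body": {
  "motion": [
    [[0.08,0.34,0],[0,0,0],-1],
    [[0.04,0.335,0],[0,0,0],-1],
    [[-0.01,0.335,0],[0,0,0],-1],
    [[-0.06,0.33,0],[0,0,0],-1],
    [[-0.1,0.3,0],[0,0,0],-1],
    [[0,0,0],[0,0,0],-1]
  ]
}}

```text
time: 3.9
position: [0.5032, 0.1878, 0.149]
ee_rot: [-0.001, 0.159, 0.987, 0.001]
contact_force: [-3.5, 4.4, -11.3]
gripper_width: 0.0148
finger_force: 21.8
```

Run:
```python
from look import *
h=p2w([.095,.095]);p,R,s=pose();v=p[:2]-h;r=np.linalg.norm(v);a0=np.arctan2(v[1],v[0])%(2*np.pi);ref=np.arctan2(*( (C-h)[::-1]))%(2*np.pi)
print('r',r,'shutter now',ref-a0, 'F',s['finger_force']);to()
```

```text
r 0.13398314996756502 shutter now 1.6970192079226378 F 21.811757683753967
t 3.9 p [0.5032 0.1878 0.149 ] yaw_y 71.7 F [ -3.5   4.4 -11.3] w 0.0148
```

>>> {"method": "send_rows", "body": {
  "motion": [
    [[0,0,0],[0,0,0],0],
    [[0,0,0],[0,0,0],0],
    [[0,0,-0.9],[0,0,0],0],
    [[0,0,-0.65],[0,0,0],0],
    [[-0.26,-0.77,0],[0,0,0],0],
    [[-0.26,-0.77,0],[0,0,0],0],
    [[-0.26,-0.77,0],[0,0,0],0],
    [[-0.26,-0.77,0],[0,0,0.29],0],
    [[0,0,0],[0,0,0.29],0],
    [[0,0,0],[0,0,0.29],0],
    [[0,0,0],[0,0,0.29],0],
    [[0,0,0],[0,0,0],-0.3]
  ]
}}

```text
time: 5.4
position: [0.5051, -0.0095, 0.243]
ee_rot: [0.001, 0.435, 0.9, 0.0]
contact_force: [0.9, 0.3, 0.1]
gripper_width: 0.0299
finger_force: 0.0
```

Run:
```python
from look import *
to();c=wrist('w2.png');W=cloud(c)
P=w2p(W)
for n,z0,z1,r0,r1 in(('zoompin',.108,.118,.06,.09),('focuspin',.110,.121,.028,.048)):
    r=np.linalg.norm(P,axis=-1);k=(W[...,2]>z0)&(W[...,2]<z1)&(r>r0)&(r<r1)
    print(n,k.sum(),np.nanmedian(W[k],0),'proj',np.nanmedian(P[k],0))
```

```text
t 5.4 p [ 0.5051 -0.0095  0.243 ] yaw_y 38.4 F [0.9 0.3 0.1] w 0.0299
zoompin 139 [0.45124483 0.01445971 0.11318574] proj [-0.06819317  0.03901961]
focuspin 88 [0.48908945 0.00751721 0.11498138] proj [-0.03189402  0.02597932]
```

View pics/w2.png

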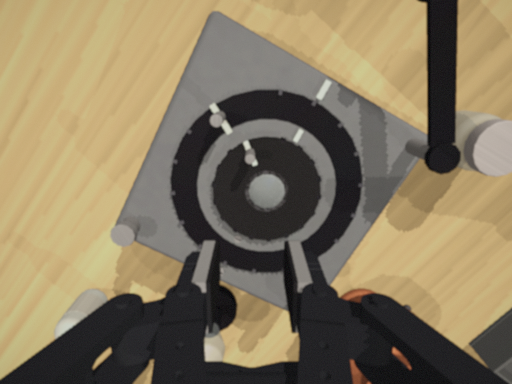

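The cover is fully open. The pins are at (218,120) and (250,157), the bars at (324,90) and (298,135), and the lens at (266,190). Next I'll pin down the centre and bar direction in this same view.

```bash
cat >> look.py <<'E'
def blobs(c,x0,y0,x1,y1,thr=190):
    g=c['color'].min(-1);m=np.zeros_like(g);m[y0:y1,x0:x1]=(g[y0:y1,x0:x1]>thr)
    n,l,s,ce=cv2.connectedComponentsWithStats(m);return [(s[i,4],ce[i].round(1)) for i in range(1,n) if s[i,4]>8]
E
python3 - <<'E'
from look import *
c=dict(np.load('pics/w2.npz'));b=blobs(c,170,70,350,180);print(b)
g=c['color'].astype(int);W=cloud(c)
k=(W[...,2]>.091)&(W[...,2]<.1);k[:155]=0;k[225:]=0;k[:,:235]=0;k[:,300:]=0;v,u=np.nonzero(k);print('lens px',len(u),u.mean(),v.mean(),cv2.minEnclosingCircle(np.c_[u,v].astype(np.float32)))
print('lens W',W[k].mean(0))
Z=ray_plane(c,324,90,.083)[:2];F=ray_plane(c,298,135,.087)[:2];L=ray_plane(c,266,190,.096)[:2]
print(Z,F,L,np.linalg.norm(Z-L),np.linalg.norm(F-L),np.degrees(np.arctan2(*(Z-L)[::-1])),np.degrees(np.arctan2(*(F-L)[::-1])))
E
```

```text
[(np.int32(88), array([323.3,  89.2])), (np.int32(26), array([213.6, 107.7])), (np.int32(37), array([226.5, 127.8])), (np.int32(40), array([297.8, 135.2])), (np.int32(18), array([246.5, 144.5]))]
lens px 769 266.66449934980494 191.5591677503251 ((262.53125, 185.5), 39.6260986328125)
lens W [ 0.52234966 -0.01049257  0.09334131]
[0.50598593 0.08505135] [0.51268438 0.04375378] [ 0.52032164 -0.00910726] 0.09524367505308805 0.053409900430971775 98.65684086806151 98.22109773616661
```

```bash
sed -i 's/^Y=.*C=np.array(\[.525,-.0123\])/Y=np.radians(9.8);C=np.array([.522,-.0113])/' look.py
python3 - <<'E'
from look import *
print(C);to([.451,.0145,.2],[.451,.0145,.106])
E
```

```text
[ 0.522  -0.0113]
t 5.45 p [ 0.505  -0.0094  0.2428] yaw_y 38.5 F [-1.4 -0.4  0.2] w 0.0298
   [0.451  0.0145 0.2   ] -> [ 0.873 -0.458  0.711] norm 1.22
   [0.451  0.0145 0.106 ] -> [ 0.002 -0.002  1.567] norm 1.57
```

>>> {"method": "send_rows", "body": {
  "motion": [
    [[0.44,-0.23,0.35],[0,0,0],-0.3],
    [[0.44,-0.23,0.35],[0,0,0],-0.3],
    [[0,0,0.6],[0,0,0],-0.3],
    [[0,0,0.6],[0,0,0],-0.3],
    [[0,0,0.36],[0,0,0],-0.3],
    [[0,0,0],[0,0,0],-1],
    [[0,0,0],[0,0,0],-1],
    [[0,0,0],[0,0,0],-1],
    [[0,0,0],[0,0,0],-1]
  ]
}}

```text
time: 6.58
position: [0.4499, 0.0152, 0.106]
ee_rot: [-0.0, 0.435, 0.9, -0.0]
contact_force: [-1.0, 1.3, -11.1]
gripper_width: 0.0086
finger_force: 19.9
```

```bash
cat >> look.py <<'E'
def arc(r,end,n,dirdeg):
    p,R,s=pose();v=p[:2]-C;a0=np.degrees(np.arctan2(v[1],v[0]));print('r',np.linalg.norm(v).round(4),'ang',a0.round(1),'ff',round(s['finger_force'],1))
    rs=np.linalg.norm(v)+(r-np.linalg.norm(v))*np.arange(1,n+1)/n
    to(*[[*(C+q*np.array([np.cos(a),np.sin(a)])),p[2]] for q,a in zip(rs,np.radians(a0+(end-a0)*np.arange(1,n+1)/n))])
E
python3 - <<'E'
from look import *
arc(.076,99.8,8,0)
E
```

```text
r 0.0769 ang 159.8 ff 19.9
t 6.58 p [0.4499 0.0152 0.106 ] yaw_y 38.4 F [ -1.    1.3 -11.1] w 0.0086
   [0.454  0.0244 0.106 ] -> [ 0.076  0.149 -0.   ] norm 0.17
   [0.4594 0.0329 0.106 ] -> [ 0.056  0.158 -0.   ] norm 0.17
   [0.4658 0.0406 0.106 ] -> [ 0.035  0.163 -0.   ] norm 0.17
   [0.4731 0.0474 0.106 ] -> [ 0.013  0.166 -0.   ] norm 0.17
   [0.4812 0.0532 0.106 ] -> [-0.009  0.166 -0.   ] norm 0.17
   [0.49   0.0579 0.106 ] -> [-0.03   0.164 -0.   ] norm 0.17
   [0.4994 0.0614 0.106 ] -> [-0.051  0.158 -0.   ] norm 0.17
   [0.5091 0.0636 0.106 ] -> [-0.071  0.15  -0.   ] norm 0.17
```

>>> {"method": "send_rows", "body": {
  "motion": [
    [[0.075,0.15,0],[0,0,0],-1],
    [[0.055,0.16,0],[0,0,0],-1],
    [[0.035,0.165,0],[0,0,0],-1],
    [[0.015,0.165,0],[0,0,0],-1],
    [[-0.01,0.165,0],[0,0,0],-1],
    [[-0.03,0.165,0],[0,0,0],-1],
    [[-0.05,0.16,0],[0,0,0],-1],
    [[-0.07,0.15,0],[0,0,0],-1],
    [[0,0,0],[0,0,0],-1],
    [[0,0,0],[0,0,0],-1]
  ]
}}

```text
time: 7.82
position: [0.5106, 0.0641, 0.1062]
ee_rot: [0.001, 0.435, 0.9, 0.001]
contact_force: [1.7, 2.8, -9.4]
gripper_width: 0.009
finger_force: 19.9
```

Run:
```python
from look import *
arc(.076,99.8,1,0)
c=wrist('w3.png')
```

```text
r 0.0762 ang 98.6 ff 19.9
t 7.83 p [0.5106 0.0641 0.1062] yaw_y 38.4 F [ 1.7  2.8 -9.4] w 0.009
   [0.5091 0.0636 0.1062] -> [ 0.01  -0.025 -0.   ] norm 0.03
```

View pics/w3.png

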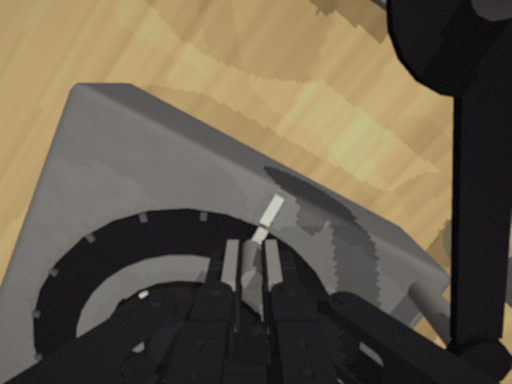

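>>> {"method": "send_rows", "body": {
  "motion": [
    [[0,0,0],[0,0,0],-0.3],
    [[0,0,0],[0,0,0],-0.3],
    [[0,0,0],[0,0,0],-0.3],
    [[0,0,-0.6],[0,0,0],-0.3],
    [[0,0,-0.85],[0,0,0],-0.3],
    [[0,0,-0.85],[0,0,0],-0.3],
    [[-0.45,-0.42,0],[0,0,0.27],-0.3],
    [[-0.45,-0.42,0],[0,0,0.27],-0.3],
    [[0,0,0],[0,0,0],-0.3],
    [[0,0,0],[0,0,0],-0.3]
  ]
}}

```text
time: 9.12
position: [0.4989, -0.0089, 0.2443]
ee_rot: [0.0, 0.552, 0.834, 0.0]
contact_force: [-0.0, 0.1, 0.1]
gripper_width: 0.0299
finger_force: 0.0
```

```bash
cat > meas.py <<'E'
from look import *
def meas(fn,foc):
    to();c=wrist(fn);W=cloud(c);q=W[...,:2]-C;r=np.linalg.norm(q,axis=-1)
    A=lambda k:np.degrees(np.arctan2(q[k][:,1],q[k][:,0]))
    for n,z0,z1,r0,r1 in(('zoompin',.105,.120,.06,.09),('focuspin',.105,.121,.028,.048)):
        k=(W[...,2]>z0)&(W[...,2]<z1)&(r>r0)&(r<r1);print(n,k.sum(),np.nanmedian(W[k],0),np.median(r[k]).round(4),np.median(A(k)).round(1))
    g=c['color'].min(-1)>175
    for n,z,r0,r1 in(('zbar',.083,.089,.107),('zline',.083,.079,.087),('zall',.083,.06,.087),('fbar',.087,.0495,.0615),('fline',.090,.026,.048)):
        v,u=np.nonzero(g);P=np.array([ray_plane(c,a,b,z)[:2] for a,b in zip(u,v)])-C;rr=np.hypot(*P.T);a=np.degrees(np.arctan2(P[:,1],P[:,0]));k=(rr>r0)&(rr<r1)&(a>60)&(a<175);print(n,k.sum(),rr[k].mean().round(4),np.median(a[k]).round(1),a[k].std().round(1))
E
python3 - <<'E'
from meas import *
meas('w4.png',0)
E
```

```text
t 9.12 p [ 0.4989 -0.0089  0.2443] yaw_y 23.0 F [-0.   0.1  0.1] w 0.0299
zoompin 147 [0.50924789 0.06362061 0.1131149 ] 0.076 99.7
focuspin 97 [0.48929555 0.00807435 0.11506753] 0.038 149.7
zbar 120 0.0979 99.8 0.8
zline 42 0.0841 99.3 0.9
zall 42 0.0841 99.3 0.9
fbar 0 nan nan nan
fline 51 0.0385 150.3 1.6meas.py:9: RuntimeWarning: Mean of empty slice.
  v,u=np.nonzero(g);P=np.array([ray_plane(c,a,b,z)[:2] for a,b in zip(u,v)])-C;rr=np.hypot(*P.T);a=np.degrees(np.arctan2(P[:,1],P[:,0]));k=(rr>r0)&(rr<r1)&(a>60)&(a<175);print(n,k.sum(),rr[k].mean().round(4),np.median(a[k]).round(1),a[k].std().round(1))
  ret = ret.dtype.type(ret / rcount)
  return _methods._mean(a, axis=axis, dtype=dtype,
  ret = _var(a, axis=axis, dtype=dtype, out=out, ddof=ddof,
  arrmean = um.true_divide(arrmean, div, out=arrmean,
  ret = ret.dtype.type(ret / rcount)
```

View pics/w4.png

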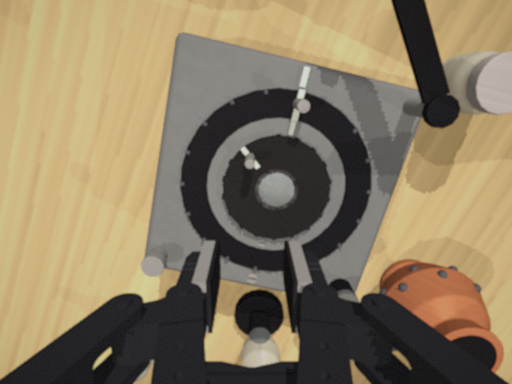

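Zoom is on its bar: the line is at 99.3–99.7° and the bar at 99.8°. The focus pin is at (250,163) in the image, angle 149.7°. Focus is next.

Run:
```python
from look import *
to([.4893,.0081,.2],[.4893,.0081,.110])
```

```text
t 9.18 p [ 0.499  -0.0086  0.2442] yaw_y 23.0 F [-0.3  0.1  0.5] w 0.0301
   [0.4893 0.0081 0.2   ] -> [ 0.319 -0.04   0.736] norm 0.8
   [0.4893 0.0081 0.11  ] -> [-0.0e+00 -1.0e-03  1.5e+00] norm 1.5
```

>>> {"method": "send_rows", "body": {
  "motion": [
    [[0.32,-0.04,0.74],[0,0,0],-0.3],
    [[0,0,0.6],[0,0,0],-0.3],
    [[0,0,0.55],[0,0,0],-0.3],
    [[0,0,0.35],[0,0,0],-0.3],
    [[0,0,0],[0,0,0],-1],
    [[0,0,0],[0,0,0],-1],
    [[0,0,0],[0,0,0],-1],
    [[0,0,0],[0,0,0],-1]
  ]
}}

```text
time: 10.18
position: [0.4888, 0.0082, 0.1094]
ee_rot: [-0.001, 0.552, 0.834, 0.0]
contact_force: [0.4, 3.0, -11.6]
gripper_width: 0.007
finger_force: 19.4
```

Run:
```python
from look import *
arc(.038,99.3,6,0)
```

```text
r 0.0385 ang 149.5 ff 19.4
t 10.18 p [0.4888 0.0082 0.1094] yaw_y 22.9 F [  0.4   3.  -11.6] w 0.007
   [0.4921 0.0128 0.1094] -> [0.049 0.08  0.   ] norm 0.09
   [0.496  0.0168 0.1094] -> [0.037 0.086 0.   ] norm 0.09
   [0.5004 0.0202 0.1094] -> [ 0.024  0.09  -0.   ] norm 0.09
   [0.5052 0.023  0.1094] -> [ 0.01   0.092 -0.   ] norm 0.09
   [0.5104 0.025  0.1094] -> [-0.003  0.093 -0.   ] norm 0.09
   [0.5159 0.0262 0.1094] -> [-0.017  0.091 -0.   ] norm 0.09
```

>>> {"method": "send_rows", "body": {
  "motion": [
    [[0.05,0.08,0],[0,0,0],-1],
    [[0.035,0.085,0],[0,0,0],-1],
    [[0.025,0.09,0],[0,0,0],-1],
    [[0.01,0.09,0],[0,0,0],-1],
    [[-0.003,0.093,0],[0,0,0],-1],
    [[-0.017,0.091,0],[0,0,0],-1],
    [[0,0,0],[0,0,0],-1],
    [[0,0,0],[0,0,0],-1]
  ]
}}

```text
time: 11.18
position: [0.5151, 0.0274, 0.1095]
ee_rot: [-0.002, 0.552, 0.834, 0.001]
contact_force: [-5.0, 8.1, -8.9]
gripper_width: 0.007
finger_force: 19.7
```

Run:
```python
from look import *
arc(.038,99.8,1,0)
```

```text
r 0.0393 ang 100.1 ff 19.7
t 11.18 p [0.5151 0.0274 0.1095] yaw_y 23.0 F [-5.   8.1 -8.9] w 0.007
   [0.5155 0.0261 0.1095] -> [-0.022 -0.001 -0.   ] norm 0.02
```

>>> {"method": "send_rows", "body": {
  "motion": [
    [[0,0,0],[0,0,0],-0.3],
    [[0,0,0],[0,0,0],-0.3],
    [[0,0,0],[0,0,0],-0.3],
    [[0,0,-0.6],[0,0,0],-0.3],
    [[0,0,-0.8],[0,0,0],-0.3],
    [[0,0,-0.85],[0,0,0],-0.3],
    [[-0.6,0,0],[0,0,0],-0.3],
    [[0,0,0],[0,0,0],-0.3],
    [[0,0,0],[0,0,0],-0.3]
  ]
}}

```text
time: 12.3
position: [0.5298, -0.0076, 0.2445]
ee_rot: [-0.0, 0.553, 0.833, -0.0]
contact_force: [1.0, -0.5, 0.6]
gripper_width: 0.0296
finger_force: 0.0
```

```bash
python3 -W ignore - <<'E'
from meas import *
meas('w5.png',0)
E
```

```text
t 12.3 p [ 0.5298 -0.0076  0.2445] yaw_y 22.9 F [ 1.  -0.5  0.6] w 0.0296
zoompin 142 [0.50964708 0.0634584  0.11331938] 0.0758 99.4
focuspin 99 [0.51443524 0.0264236  0.1150822 ] 0.0385 101.3
zbar 138 0.0981 99.8 0.9
zline 49 0.0838 99.3 0.9
zall 80 0.0768 99.3 0.9
fbar 31 0.0557 99.5 0.6
fline 35 0.0417 101.6 1.2
```

View pics/w5.png

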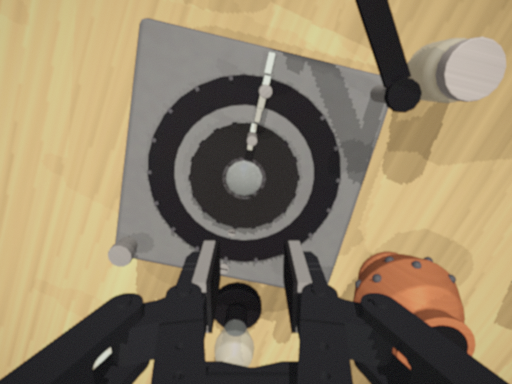

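The lines now run through their bars at (270,65) and (254,128). Zoom is off by 0.4° and focus by about 2° (4° allowed). The cover arm is still open, and the gripper is clear of everything.

```bash
python3 -c "
from rig import manip
print(manip.finish_job())"
```

```text
the job is handed in; nothing more can be done
None
```

I opened the cover to about 1.7 rad, set the zoom pointer within about 0.4° of its bar and the focus pointer within about 2°, disturbed nothing that I could see, and handed the job in at about 12 s; no verdict came back.

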